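# Prove the fit of a taper-shank drill chuck and knock it loose with the drift

## Task

Take the dark drill chuck with the red band from the wooden rack and seat its tapered shank in the blue socket with a twisting push, gently enough not to overload the socket's spring cushion, until its collar sits down on the steel mouth, and let go of it. Then drive the flat wedge (the drift) thin end first through the socket's cross slot under the shank until it has raised the chuck well clear (about a centimetre), so that it stands loose, and leave the drift in the slot. Free the chuck with the drift alone and leave everything else on the bench as it is.

Things in the scene. Friction and masses are not known exactly. Their poses are not given: they have to be found in the camera images.
- chuck_mid (a point): Drill chuck on a taper shank, 0.45 kg, upright, shank down, in one of the rack's holes. Dark steel cylinder 38 mm in diameter with a red band at its foot. This point: on its axis, z up along it; the 38 mm body runs from 26 mm below to 14 mm above, then narrows to a top 26 mm above. The collar (42 mm in diameter, 6 mm thick) has its underside 32 mm below this point.
- chuck: The same chuck: origin at the flat end of its tang, 86 mm below chuck_mid, z up. From the bottom: round tang 12 mm in diameter, 24 mm long; steel cone 30 mm long, 8 degrees half-angle, 30 mm in diameter at the collar; collar; body.
- centre_mid (a point): Bystander in the rack's other hole: lathe centre with a brass body 35 mm in diameter and a steel point upward; this point is on its axis half-way up its head.
- rack: Fixed wooden tool rack 190 x 75 mm, top 75 mm high, long side along its x, holes 34 mm wide at x = -50 and +50 mm that hold a tool each by its collar. Origin: centre of its underside.
- mouth (a point): Centre of the steel top face of the blue taper socket, 66 x 64 mm, top 94 mm above the bench, hole 35 mm wide; z up, the cross slot runs along y. A funnel and a 14.5 mm guide in it lead the tang; four sprung brass jaws grip the cone from about 10 mm above home, harder as it sinks. Home: collar on the mouth, chuck_mid 32 mm above this point. Seated, it stays put by friction.
- socket (a joint): Travel of the socket on its spring cushion, m, 0 unloaded, positive down, 6 N per mm (the chuck's weight alone: 0.7 mm). Over 4.5 mm (some 22 N of push) is an overload. A straight push jams short of home. Pressed at 10 to 15 N and turned to and fro 0.3 rad or more, the shank slips down and the load drops; once the collar is down, turning no longer eases the load.
- slot (a point): Centre of the floor of the socket's cross slot, 30 mm above the bench. The slot runs along y, open at both ends, 22 mm wide (x), 28 mm high; cheeks from y = -32 to 32 mm, floor from -50 to 50 mm; a yellow line over either mouth. With the chuck home the end of its tang is 10 mm above this point. z up.
- drift_grip (a point): Drift: flat wedge bar, 0.25 kg, lying on the bench on its lower edge, 14 mm wide, 24 mm high, 207 mm long, aluminium, with a raised orange grip 34 mm long, 40 mm high (this point, 26 mm above the underside). x points to the thin tip 165 mm ahead, z up. The top slopes from 24 mm high at 80 mm ahead to 6 mm at the tip; the underside is flat.
- drift: The same drift: origin under the grip on its underside, 26 mm below drift_grip; x to the tip. Brass end 42 mm behind, 20 mm wide. Working faces oiled: driving it takes some 10 to 25 N along the slot, and it stays where it is left.
- drift_tip (a point): Thin tip of the drift, middle of its end face, 3 mm above its underside. Reckoned past the socket's axis: about 15 mm touches the tang, each further 10 mm raises the chuck some 2.1 mm (65 mm past: 10 to 11 mm up).
- screwdriver: Bystander: red-handled screwdriver lying at the back, 200 mm.
- gauge_block: Bystander: steel block 60 x 60 x 30 mm at the back.
- oiler: Bystander: white bottle, 60 mm wide, 150 mm high, on the left.
- wax_tin: Bystander: yellow tin 90 x 60 x 25 mm on the right.

How it is judged (in metres and radians):
On the way, in this order (a step that is already met when the one before it is completed fails the run):
1. the chuck is home in the socket, collar on the mouth, and let go (z of chuck_mid in the frame of mouth below 0.034 m and horizontal distance between chuck_mid and mouth below 0.004 m and angle between chuck_mid's own z axis and vertical below 0.06 rad and contact force between the fingers and chuck below 0.2 N), for 0.3 s.
2. the drift's tip is in the slot, under the seated chuck (z of chuck_mid in the frame of mouth below 0.034 m and contact force between the fingers and chuck below 0.2 N and distance between drift_tip and slot below 0.03 m), for 0.05 s.
3. the drift has raised the chuck by at least 7 mm, with no finger on the chuck (z of chuck_mid in the frame of mouth above 0.039 m and horizontal distance between chuck_mid and mouth below 0.01 m and contact force between the fingers and chuck below 0.2 N and horizontal distance between drift_tip and slot above 0.03 m and contact force between drift and chuck above 0.5 N), for 0.2 s.
At the end, for the whole second after the job is handed in: The chuck stands in the socket, upright within 0.15 rad and within 10 mm of its axis, resting on the drift with its collar 7 to 18 mm above the mouth; the drift is left in the slot with its tip 30 to 100 mm past the socket's axis; both at rest and nothing held (z of chuck_mid in the frame of mouth between 0.039 and 0.05 m and horizontal distance between chuck_mid and mouth below 0.01 m and angle between chuck_mid's own z axis and vertical below 0.15 rad and horizontal distance between drift_tip and slot between 0.03 and 0.1 m and x of drift_tip in the frame of slot between -0.015 and 0.015 m and contact force between drift and chuck above 0.5 N and linear speed of each of chuck, drift below 0.02 m/s); the robot touches nothing.
It fails at once if the socket is overloaded: its cushion is pressed down more than 4.5 mm (27 N) (value of joint socket above 0.0045 m).
It fails at once if the lathe centre is knocked out of place (20 mm) (distance of centre_mid from where it was at the start of the episode above 0.02 m).
It fails at once if another thing on the bench is pushed about (30 mm) (distance of any of screwdriver, gauge_block, oiler, wax_tin from where it was at the start of the episode above 0.03 m).
It also fails if it takes over 72 s, if anything falls off the work surface, if the arm or the gripper's body presses on something with over 40 N, if the wrist force passes 120 N, or if a joint passes its speed limit or range.

## Robot

A 6-joint arm with a two-finger parallel gripper is mounted at the origin on the work surface. World frame = base frame: x ahead of the robot, y to its left, z up, the work surface at z = 0. Lengths are in m, angles in degrees, forces in N, time in s.
With the tool pointing down it reaches from about 0.4 to 0.825 m from the base axis. Payload 7 kg.
Tool frame: the origin (TCP) lies midway between the tips of the shut fingers; the grasp point (between the pads) lies 19 mm behind it; z points along the fingers, y is the line along which they close (so a half turn about z gives the same grasp; the last joint's range is limited). The gripper opens to 88 mm and grips with 3 to 60 N. Pads are 19 mm wide; open, the fingers measure 130 mm over their backs; the gripper's body (78 mm by 193 mm) begins 47 mm behind the grasp point.
Start: joints at [-53.107, 20.546, 0.682, 0, -70.136, -16.507], TCP at [0.235, -0.633, 0.227] pointing down, gripper open.
Joint ranges: [-176.03, 176.03], [-82.01, 121.73], [-58.28, 71.71], [-173.87, 95.51], [-174.79, -0.11], [-173.66, 173.66]. Speed limits (degrees/s): [136.94, 136.94, 172.46, 180, 180, 180].

## Interface

Orientations are given as a 3x3 rotation matrix whose columns are the frame's x, y, z axes.
In Python, from rig import robot gives the robot as it stands. Calls block until the motion is done:
- robot.goto(position, orientation): joint-space move of the TCP to a pose.
- robot.servo_line(position, ori=None, speed=0.15): straight line of the TCP; ori=None keeps the orientation; speed is the mean speed in m/s.
- robot.movej(angles): joint-space move.
- robot.move_gripper(opening): opening from 0.0 (shut) to 1.0 (fully open); the grip force is fixed at half the most; returns when the fingers have stopped.
- robot.dwell(seconds).
- robot.ik(position, orientation): joint angles nearest the present ones, or None.
- robot.grab_frame(name): name is "scene" or "top" or "wrist"; returns (picture, depth): 384x512x3 uint8, red, green, blue; 384x512 float32, m along the optical axis (not along the pixel's ray), 0 where there is no reading.
- robot.camera_info(name): a dict with "vfov" (degrees; the focal length in pixels is half the picture's height over the tangent of half this angle, whatever the lens; pixels are square), "cx", "cy" (the principal point, pixels), "view" (4x4, takes a point from world to camera coordinates); the wrist camera has in their place "T_tool_cam" (4x4, takes a point from camera to tool coordinates, whose origin is the TCP and whose axes are the flange's). Camera axes: x right, y down, z forward; pixel columns grow to the right and rows downward; lengths in m; the calibration is good to about 2 mm. A picture is of the moment at which its call begins: read the wrist's pose just before it. camera_info takes no time and is no camera call.
A pose or a line that the arm cannot do raises robot.Unreachable and nothing moves.
- robot.job_done(): hands the job in; it is judged then, once.
Readings, each from a call of its own:
- robot.read_t(): time.
- robot.read_qpos(): joint angles.
- robot.read_qvel(): joint speeds.
- robot.read_effort(): joint torques, N m.
- robot.read_position(): TCP position.
- robot.read_tcp_rot(): TCP orientation.
- robot.read_force(): force on the tool from outside, world axes, zero at the start.
- robot.read_ft_torque(): the same for the moment, N m.
- robot.read_grip_width(): opening from 0.0 (shut) to 1.0 (fully open).
- robot.read_finger_force(): force on a finger pad.
Only numpy, scipy, OpenCV 4.12 (cv2) and the standard library are available. Lean on these libraries where they do the work, as an engineer would, in place of code of your own. Each camera call takes 0.05 s, during which the arm holds its last target. There are 200 camera calls.

## Working session

There is one attempt and no reset: what is moved stays moved. The work goes in short steps, each a Python script; the robot and the scene stay as the last script left them, time stands still between calls to the robot, and variables do not carry over. Pictures are saved under pics/ and viewed, at most 10 in all, crops included, and the job is handed in when it is done.

```bash
ls; mkdir -p pics
python3 - <<'E'
from rig import robot
import cv2,numpy as np
for n in ("scene","top"):
    p,d=robot.grab_frame(n); cv2.imwrite(f"pics/{n}0.png",cv2.resize(p[:,:,::-1],(800,600),interpolation=cv2.INTER_CUBIC)); np.save(f"{n}.npy",d); np.save(f"{n}_rgb.npy",p)
    c=robot.camera_info(n);print(c)
print(robot.camera_info("wrist"),robot.read_t(),robot.read_force(),robot.read_tcp_rot())
E
```

```text
pics
{'vfov': 54.940697474913264, 'cx': 248.80465632927556, 'cy': 190.75454789054484, 'view': array([[-0.34673471,  0.93793254, -0.00758895,  0.20162251],
       [ 0.53361001,  0.19059794, -0.82397377, -0.24792127],
       [-0.77138538, -0.28974985, -0.56657711,  1.69703071],
       [ 0.        ,  0.        ,  0.        ,  1.        ]])}
{'vfov': 45.299212138201455, 'cx': 254.88474079091918, 'cy': 188.84770607512513, 'view': array([[ 0.00288884, -0.99999352,  0.00214932, -0.02063403],
       [-0.9954389 , -0.00308063, -0.09535152,  0.63178781],
       [ 0.09535752, -0.00186406, -0.99544134,  1.25681956],
       [ 0.        ,  0.        ,  0.        ,  1.        ]])}
{'vfov': 66.67276080170052, 'cx': 258.55695456318455, 'cy': 191.79999597328037, 'T_tool_cam': array([[ 9.87145600e-04, -9.62388311e-01, -2.71675845e-01,
         7.26492911e-02],
       [ 9.99999393e-01,  1.08278190e-03, -2.02121912e-04,
        -1.04856382e-03],
       [ 4.88685453e-04, -2.71675481e-01,  9.62388796e-01,
        -1.58974013e-01],
       [ 0.00000000e+00,  0.00000000e+00,  0.00000000e+00,
         1.00000000e+00]])} 0.1 [-0.2746544   0.26036635  0.7649833 ] [[-9.37393003e-01 -3.48272754e-01 -6.68951937e-04]
 [-3.48273365e-01  9.37392002e-01  1.37755548e-03]
 [ 1.47305154e-04  1.52428901e-03 -9.99998827e-01]]
```

View pics/scene0.png

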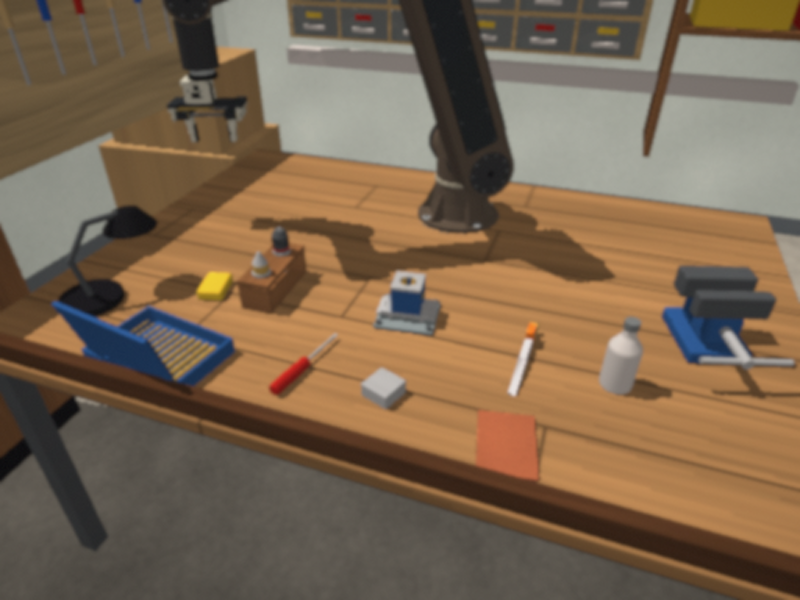

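View pics/top0.png

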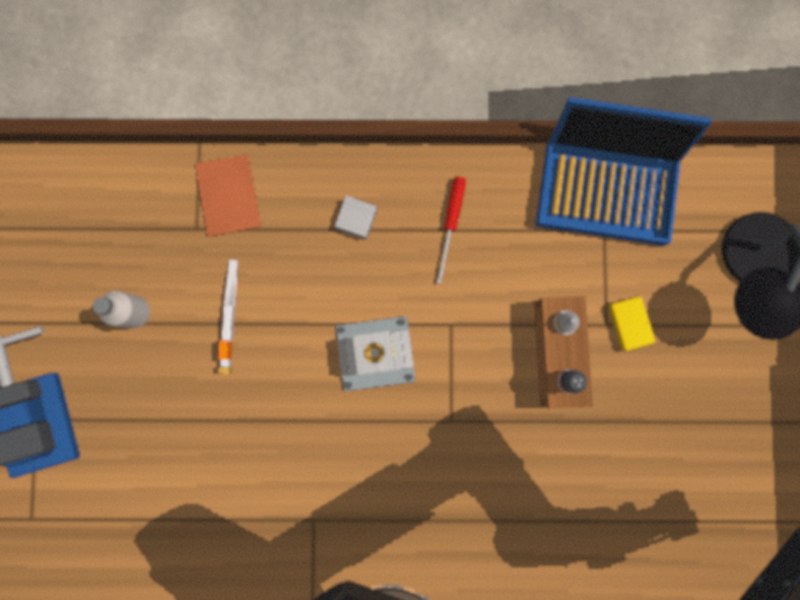

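```bash
cat > h.py <<'E'
from rig import robot
import numpy as np, cv2
def ray(name,u,v,pose=None):
    c=robot.camera_info(name); f=192/np.tan(np.radians(c["vfov"])/2)
    d=np.array([(u-c["cx"])/f,(v-c["cy"])/f,1.0])
    if name=="wrist":
        p,R=pose; T=c["T_tool_cam"]; return R@(T[:3,:3]@d), p+R@T[:3,3]
    V=c["view"]; R=V[:3,:3].T; return R@d, -R@V[:3,3]
def at_z(name,u,v,z,pose=None):
    d,o=ray(name,u,v,pose); return o+d*(z-o[2])/d[2]
def wrist(fn,k=1.5625):
    pose=(np.array(robot.read_position()),np.array(robot.read_tcp_rot()))
    p,d=robot.grab_frame("wrist"); np.savez(fn+".npz",p=pose[0],R=pose[1],d=d,rgb=p)
    cv2.imwrite("pics/"+fn+".png",cv2.resize(p[:,:,::-1],None,fx=k,fy=k,interpolation=cv2.INTER_CUBIC)); return pose
def down(yaw):  # tool x at angle yaw (deg), z down
    a=np.radians(yaw); c,s=np.cos(a),np.sin(a)
    return np.array([[c,s,0],[s,-c,0],[0,0,-1.0]])
E
python3 - <<'E'
from h import *
k=1/1.5625
for n,u,v,z in [("mouth",374,352,.094),("chuckTop",573,380,.075+.032+.026),("grip",224,351,.04),("tip",233,262,.006),("centre",565,320,.12),("brass end",223,371,.02)]:
    print(n,at_z("top",u*k,v*k,z).round(4))
t=np.load("top_rgb.npy");s=np.load("scene_rgb.npy")
a=cv2.resize(t[195:260,205:275],None,fx=6,fy=6,interpolation=cv2.INTER_CUBIC)
b=cv2.resize(s[165:220,235:290],(380,390),interpolation=cv2.INTER_CUBIC)
cv2.imwrite("pics/crop1.png",np.hstack([a,b])[:,:,::-1]); print(a.shape)
E
```

```text
mouth [0.5291 0.022  0.094 ]
chuckTop [ 0.4839 -0.3036  0.133 ]
grip [0.5309 0.2881 0.04  ]
tip [0.6941 0.284  0.006 ]
centre [ 0.5825 -0.2955  0.12  ]
brass end [0.4957 0.2938 0.02  ]
(390, 420, 3)
```

View pics/crop1.png

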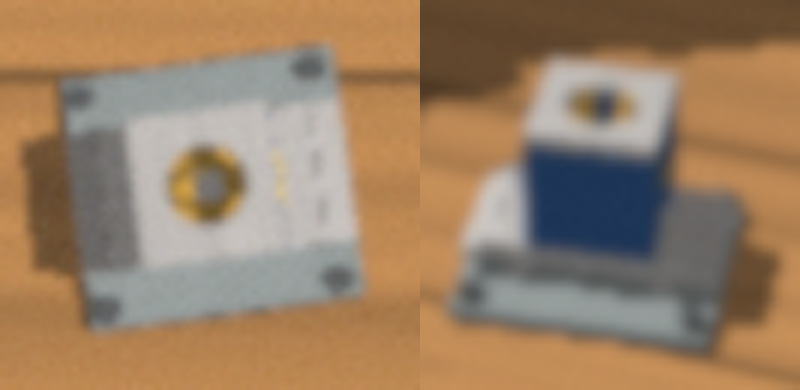

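The crop shows the mouth at crop pixel (207,185). The slot floor runs left to right, which is world ±y, and the plate edges are turned about 7°. Next are close looks at the chuck, mouth and drift.

```bash
cat > look.py <<'E'
from h import *
def cloud(fn):
    D=np.load(fn+".npz"); d=D["d"]; c=robot.camera_info("wrist"); f=192/np.tan(np.radians(c["vfov"])/2)
    v,u=np.mgrid[:384,:512]; P=np.stack([(u-c["cx"])/f*d,(v-c["cy"])/f*d,d],-1)
    T=c["T_tool_cam"]; P=P@T[:3,:3].T+T[:3,3]; P=P@D["R"].T+D["p"]; P[d<=0]=np.nan
    return P,D["rgb"]
E
python3 - <<'E'
from look import *
for n,p,yaw in [("chuck",[.484,-.304,.25],180),("mouth",[.529,.022,.22],187),("drift",[.58,.287,.16],178)]:
    robot.goto(np.array(p),down(yaw)); robot.dwell(.2); wrist("w_"+n); print(n,robot.read_t(),robot.read_qpos())
def near(P,c,r,z0,z1):
    m=(np.hypot(P[...,0]-c[0],P[...,1]-c[1])<r)&(P[...,2]>z0)&(P[...,2]<z1); return P[m]
P,_=cloud("w_chuck")
for r,c in ((.03,(.484,-.304)),(.03,(.5825,-.2955))):
    q=near(P,c,r,.09,.2); zt=np.nanpercentile(q[:,2],98); print("chk top",zt)
    t=q[q[:,2]>zt-.003][:,:2].astype(np.float32); print(cv2.minEnclosingCircle(t),t.mean(0),len(t))
P,_=cloud("w_mouth"); q=near(P,(.529,.022),.05,.085,.103); print("mouth",np.median(q[:,2]),cv2.minAreaRect(q[:,:2].astype(np.float32)*1000),len(q))
P,_=cloud("w_drift"); q=near(P,(.58,.287),.14,.004,.06); print("drift",np.percentile(q[:,2],[50,98]),cv2.minAreaRect(q[:,:2].astype(np.float32)*1000))
q=q[q[:,2]>.032]; print(cv2.minAreaRect(q[:,:2].astype(np.float32)*1000),len(q))
a=[cv2.resize(cv2.imread(f"pics/w_{n}.png"),(400,300)) for n in("chuck","mouth","drift")]
cv2.imwrite("pics/w3.png",np.vstack([np.hstack(a[:2]),np.hstack([a[2],a[2]*0])]))
E
```

```text
chuck 1.875 [-1.25971223e+01  1.00222505e+01 -1.06058971e+01  1.43973547e-04
 -6.93867400e+01 -7.74634466e+01]
mouth 3.375 [ 2.35218480e+01  7.08620550e+00 -1.81607283e+01  2.51609439e-03
 -6.47517477e+01 -1.06609726e+02]
drift 4.7 [ 4.34814222e+01  2.05547446e+01 -8.24106292e+00  2.16139642e-03
 -6.11462874e+01 -1.35552129e+02]
chk top 0.13878951409905588
((0.48194339871406555, -0.3093794584274292), 0.007453924976289272) [ 0.48218876 -0.3093943 ] 59
chk top 0.10567444374030803
((0.5683932304382324, -0.30562031269073486), 0.009894964285194874) [ 0.5669637  -0.30562794] 43
mouth 0.09469982409629792 ((529.220703125, 23.615915298461914), (66.46648406982422, 64.06155395507812), 7.676311016082764) 3500
drift [0.02503411 0.04162915] ((579.4959716796875, 289.71478271484375), (19.376506805419922, 174.5142364501953), 87.46855926513672)
((533.8777465820312, 292.0010986328125), (13.446998596191406, 33.67413330078125), 87.90495300292969) 544
```

View pics/w3.png

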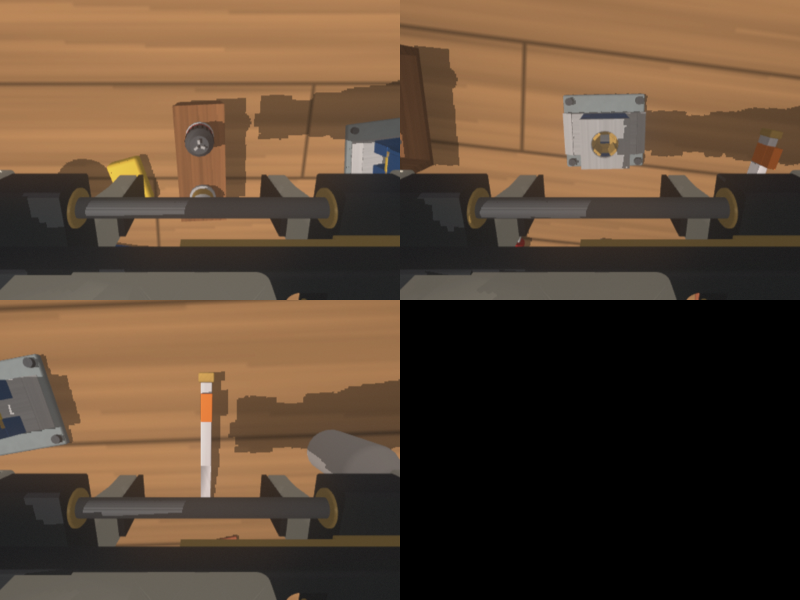

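Run:
```python
from look import *
P,rgb=cloud("w_chuck")
m=(np.hypot(P[...,0]-.483,P[...,1]+.307)<.035)&(P[...,2]>.09)
q=P[m]; print(np.percentile(q[:,2],[2,25,50,75,90,98]).round(4))
for a,b in((.112,.122),(.122,.13),(.13,.135),(.135,.15)):
    s=q[(q[:,2]>a)&(q[:,2]<b)]; print(a,len(s),cv2.minEnclosingCircle(s[:,:2].astype(np.float32)),s.mean(0).round(4))
m2=(P[...,2]>.068)&(P[...,2]<.082)&(abs(P[...,1]+.3)<.1); r=P[m2]; print("rack",cv2.minAreaRect(r[:,:2].astype(np.float32)*1000),np.median(r[:,2]))
v,u=np.nonzero(m); b=slice(u.min()-30,u.max()+30); c=rgb[v.min()-30:v.max()+30,b]
print(u.min()-30,v.min()-30,c.shape)
cv2.imwrite("pics/cc.png",cv2.resize(c[:,:,::-1],None,fx=5,fy=5,interpolation=cv2.INTER_CUBIC))
```

```text
[0.127  0.3446 0.3569 0.3622 0.3657 0.3675]
0.112 97 ((0.481946736574173, -0.3094777762889862), 0.019509991630911827) [ 0.4725 -0.3083  0.1182]
0.122 400 ((0.481823593378067, -0.30946415662765503), 0.01878879964351654) [ 0.4777 -0.3096  0.126 ]
0.13 542 ((0.48213011026382446, -0.3099125027656555), 0.014887667261064053) [ 0.4809 -0.3091  0.1332]
0.135 74 ((0.4847044348716736, -0.3106667995452881), 0.010078765451908112) [ 0.4828 -0.3101  0.1379]
rack ((532.520263671875, -307.31719970703125), (190.77894592285156, 75.21749877929688), 2.5423827171325684) 0.07580775320143845
77 129 (255, 346, 3)
```

View pics/cc.png

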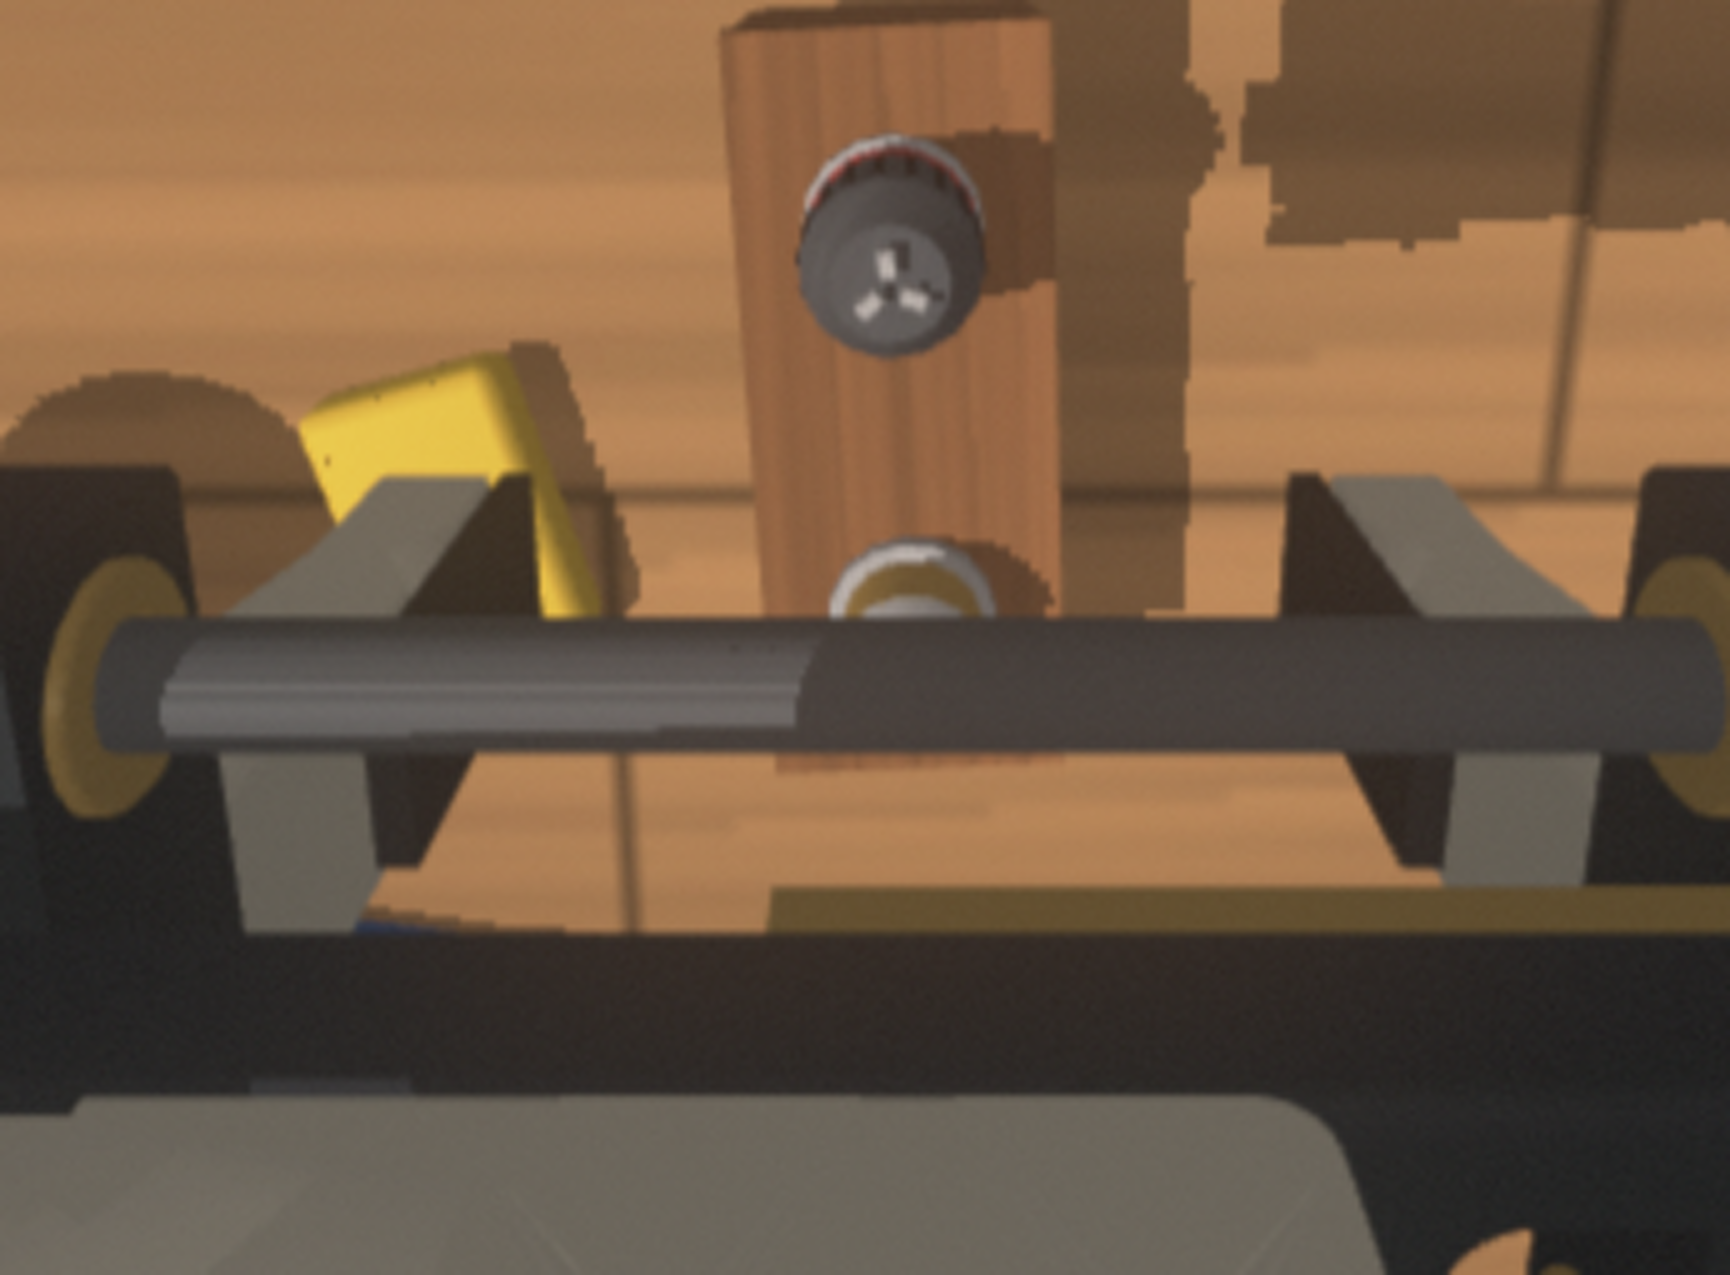

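The crop shows the chuck top at about pixel (255,186), standing clear in the near rack hole. The rack fit predicts the same hole position, (0.4825,-0.3095). Grasping now.

Run:
```python
from h import *
R=down(181); c=np.array([.4823,-.3095])
def st(s): print(s,robot.read_t(),np.round(robot.read_position(),4),np.round(robot.read_force(),2),round(robot.read_grip_width(),3))
robot.goto(np.r_[c,.19],R); st("above")
robot.servo_line(np.r_[c,.089],speed=.08); st("down")
robot.move_gripper(0.0); st("grip"); print(robot.read_finger_force(),robot.read_ft_torque())
robot.servo_line(np.r_[c,.125],speed=.04); st("up")
robot.servo_line(np.r_[c,.23],speed=.12); st("up2"); print(robot.read_finger_force())
m=np.array([.5292,.0236])
robot.goto(np.r_[m,.23],down(187)); robot.dwell(.3); st("over mouth"); wrist("w_held",1.5)
```

```text
above 6.8667 [ 0.4828 -0.3089  0.1899] [ 0.47  0.63 -0.14] 0.997
down 8.2833 [ 0.4827 -0.3096  0.0895] [ 0.65 -0.14  0.66] 1.002
grip 9.1333 [ 0.4823 -0.3093  0.089 ] [0.21 0.83 1.12] 0.427
30.000095005816547 [ 0.56359666 -0.03609498 -0.03804389]
up 10.1833 [ 0.4821 -0.3094  0.1247] [-0.51  0.7  -4.18] 0.433
up2 11.2083 [ 0.4818 -0.3092  0.229 ] [ 0.13  1.14 -5.63] 0.429
29.99922347255051
over mouth 12.7833 [0.5293 0.0228 0.23  ] [ 0.07  0.81 -5.79] 0.428
```

View pics/w_held.png

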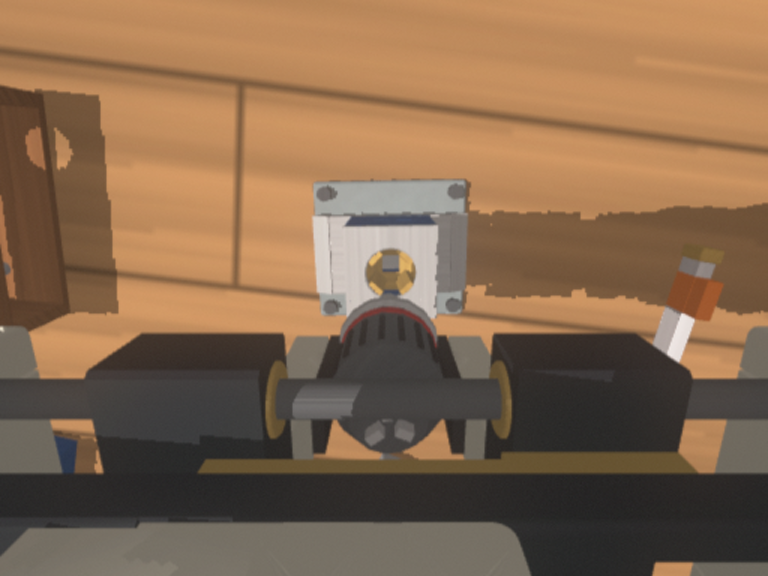

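The chuck is held upright and centred in the fingers. The mouth hole is at (390,272) in line with it. Next I lower it to where the jaws start.

```bash
cat >> h.py <<'E'
def F(n=6):
    a=[]
    for _ in range(n): a.append(np.array(robot.read_force())); robot.dwell(.02)
    return np.mean(a,0)
E
python3 - <<'E'
from h import *
m=np.array([.5292,.0236])
f0=F(); print(f0.round(2),robot.read_t())
robot.servo_line(np.r_[m,.165],down(187),speed=.08)
z=.165
while z>.119:
    z-=.006; robot.servo_line(np.r_[m,z],speed=.04); d=F(3)-f0
    print(round(z,4),np.round(robot.read_position(),4),d.round(2))
    if d[2]>6 or np.hypot(d[0],d[1])>8: break
print(robot.read_t(),robot.read_qpos())
E
```

```text
[ 0.44 -0.16 -5.48] 12.9333
0.159 [0.5292 0.0236 0.159 ] [-0.21  0.27  0.32]
0.153 [0.5291 0.0236 0.1528] [-0.38  0.02  0.92]
0.147 [0.5291 0.0235 0.1468] [-0.86  0.45  0.49]
0.141 [0.5291 0.0235 0.1409] [-0.45 -0.18  0.93]
0.135 [0.5291 0.0235 0.1349] [-0.35  0.06  0.06]
0.129 [0.5291 0.0236 0.1288] [-0.92  0.54  0.35]
0.123 [0.5292 0.0236 0.1229] [-0.05  0.31  0.45]
0.117 [0.5293 0.024  0.1169] [-0.34  3.62  0.99]
16.6917 [ 2.37994288e+01  1.27394415e+01 -2.60763837e+01 -3.08264228e-02
 -5.11662425e+01 -1.06780502e+02]
```

```bash
cat > push.py <<'E'
from h import *
f0=np.array([.2,.1,-5.5])
m=np.array([.5292,.0242]); z=.116; yaw=187; s=1
robot.servo_line(np.r_[m,z],down(yaw),speed=.04)
for i in range(14):
    d=F(3)-f0
    for _ in range(6):          # press to about 11 N
        if d[2]>9.5: break
        z-=min(.001,max(.0003,(11-d[2])/6000*.7)); robot.servo_line(np.r_[m,z],speed=.03); d=F(3)-f0
    a=d.copy()
    robot.goto(np.r_[m,z],down(yaw+s*20)); s=-s; d=F(3)-f0
    print(i,round(z,5),np.round(robot.read_position(),4),"press",a.round(1),"after",d.round(1),np.round(robot.read_ft_torque(),2),round(robot.read_t(),2))
    if a[2]>9.5 and d[2]>a[2]-1.0 and z<.1075: break
    if d[2]>17 : print("high"); break
E
python3 push.py
```

```text
0 0.11277 [0.5291 0.0244 0.1124] press [-1.2  3.9  9.9] after [-0.3  5.7  4.8] [2.17 0.03 0.13] 19.27
1 0.11118 [0.5292 0.0241 0.1111] press [-2.3  5.2  9.9] after [0.7 3.4 5.1] [ 1.28 -0.43 -0.02] 20.98
2 0.1098 [0.529  0.0244 0.1096] press [-0.1  2.3 10.8] after [-0.6  5.7  6.8] [ 2.12  0.17 -0.12] 22.68
3 0.10898 [0.5292 0.0241 0.1089] press [-2.   5.   9.7] after [0.3 2.9 6.9] [ 1.27 -0.3   0.03] 24.09
4 0.10815 [0.5291 0.0244 0.108 ] press [ 0.2  3.4 10.1] after [-0.7  5.3  7.9] [ 2.07  0.19 -0.05] 25.5
5 0.10749 [0.5293 0.0242 0.1075] press [-1.7  5.1  9.9] after [0.4 3.1 7.3] [ 1.24 -0.32  0.13] 26.91
6 0.10682 [0.529  0.0244 0.1067] press [ 0.3  2.8 10.3] after [-1.   5.1  8.4] [ 2.09  0.28 -0.08] 28.32
7 0.10652 [0.5293 0.0242 0.1065] press [-1.3  5.4  9.7] after [0.6 3.  9.2] [ 1.21 -0.2   0.1 ] 29.43
```

```bash
sed -e 's/z=.116/z=.1065/' -e 's/d\[2\]>9.5/d[2]>12/' -e 's/(11-d/(13.5-d/' -e 's/range(14)/range(3)/' -e 's/yaw=187; s=1/yaw=187; s=-1/' -e 's/^robot.servo_line.*$//' -e '/if a\[2\]/d' push.py > push2.py; python3 push2.py
```

```text
0 0.10565 [0.5293 0.0241 0.106 ] press [-0.7  3.1 12.2] after [-1.   3.3 12.3] [1.21 0.24 0.07] 30.38
1 0.10565 [0.5291 0.0245 0.1059] press [-0.8  3.9 12.3] after [-1.8  4.9 12.3] [ 2.06  0.67 -0.05] 31.18
2 0.10565 [0.5293 0.0242 0.106 ] press [-2.   5.  13.1] after [-0.8  3.3 12.2] [1.26 0.16 0.06] 31.99
```

Turning no longer eases the load, and the height matches home. Letting go, checking with a picture, and working out the clearance to the oiler.

Run:
```python
from look import *
robot.move_gripper(1.0); print(F().round(2))
robot.servo_line(np.r_[.5292,.0242,.2],speed=.12); robot.servo_line(np.r_[.5092,.0242,.26],down(187),speed=.12);robot.dwell(.1); wrist("w_home",1.5)
print(robot.read_t())
P,_=cloud("w_home"); 
q=P[(np.hypot(P[...,0]-.529,P[...,1]-.024)<.03)&(P[...,2]>.14)&(P[...,2]<.17)]; print("chuck top",np.percentile(q[:,2],[50,90]),cv2.minEnclosingCircle(q[:,:2].astype(np.float32)))
P,_=cloud("w_drift"); q=P[(P[...,2]>.03)&(P[...,2]<.16)&(P[...,1]>.35)&(P[...,0]<.75)]
q=q[q[:,2]<.12]; print("oiler",len(q),np.percentile(q,[1,50,99],axis=0).round(3))
n=q[(q[:,0]<.585)]; print(len(n), n[:,1].min() if len(n) else None)
```

```text
[ 0.05  0.01 -0.1 ]
34.8333
chuck top [0.15016897 0.15271367] ((0.5290259122848511, 0.023671720176935196), 0.01885238103568554)
oiler 4322 [[0.573 0.434 0.031]
 [0.586 0.447 0.088]
 [0.616 0.478 0.118]]
2003 0.43987349742226317
```

View pics/w_home.png

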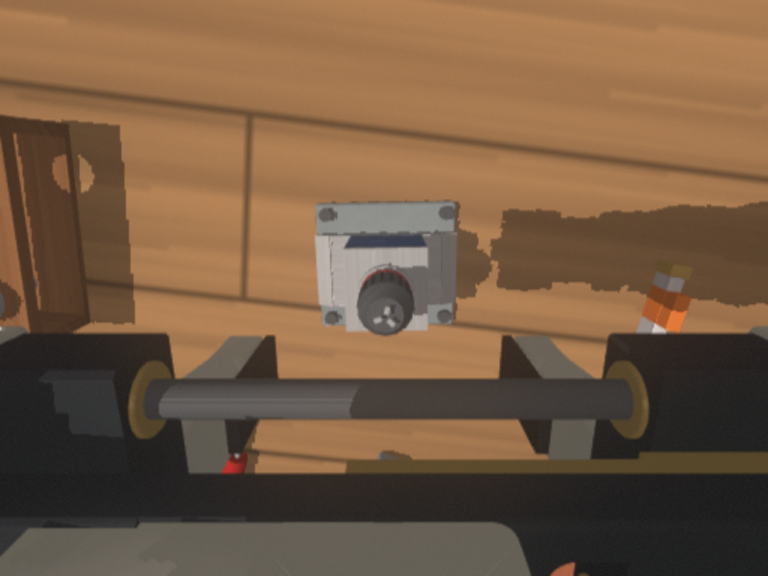

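The chuck stands upright at (385,305) with its collar on the mouth. Its top measures 0.152 m, which is home. The oiler is well clear of the gripper. Next, the drift.

```bash
cat > d.py <<'E'
from h import *
m=np.array([.5292,.0238]); ang=-82.4; a=np.radians(ang); u=np.array([np.cos(a),np.sin(a)]); RD=down(ang+180)
def gp(s,z): return np.r_[m+u*(s-.165),z]
E
python3 - <<'E'
from d import *
def st(s): print(s,round(robot.read_t(),2),np.round(robot.read_position(),4),np.round(robot.read_force(),2),round(robot.read_grip_width(),3))
g=np.array([.5335,.2920]); R=down(177.7)
robot.goto(np.r_[g,.10],R); robot.servo_line(np.r_[g,.008],speed=.08); st("down")
robot.move_gripper(0.0); st("grip")
robot.servo_line(np.r_[g,.07],speed=.1); st("lift")
robot.goto(gp(-.075,.07),RD); robot.servo_line(gp(-.075,.0402),speed=.06); robot.dwell(.1); st("pre"); print(F().round(2))
wrist("w_pre",1.5)
p,d=robot.grab_frame("scene"); t,_=robot.grab_frame("top")
c=cv2.resize(t[160:260,130:280],(600,400),interpolation=cv2.INTER_CUBIC); cv2.imwrite("pics/pre_top.png",c[:,:,::-1])
E
```

```text
down 37.33 [0.5338 0.2923 0.0086] [-0.56  0.3   0.06] 0.997
grip 38.47 [0.5335 0.292  0.008 ] [-0.69 -0.22 -0.57] 0.158
lift 39.23 [0.533  0.2917 0.0695] [ 1.16  0.27 -2.56] 0.156
pre 44.01 [0.4977 0.2619 0.0405] [-0.45  0.32 -2.29] 0.16
[ 0.16 -0.18 -2.16]
```

View pics/w_pre.png

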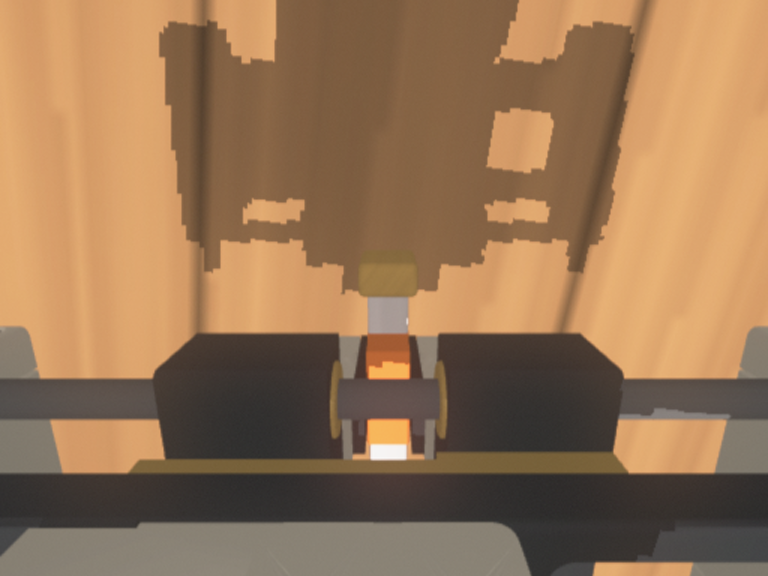

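View pics/pre_top.png

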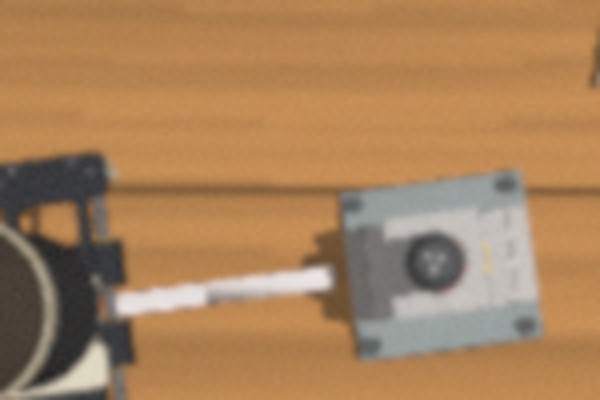

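Drift aligned with the slot: top crop shows its tip at (332,278), heading for the mouth at (435,260). Entering now.

Run:
```python
from d import *
f0=np.array([.1,-.1,-2.2])
def st(s,d): print(s,round(robot.read_t(),2),np.round(robot.read_position(),4),"along",round(float(d[:2]@u),1),"lat",round(float(d[:2]@[-u[1],u[0]]),1),"z",round(d[2],1))
z=.0392
for s in (-.045,-.02,0):
    robot.servo_line(gp(s,z),RD,speed=.06); d=F(3)-f0; st(s,d)
    if abs(d[:2]@u)>6 or abs(d[2])>6: raise SystemExit
for i in range(6):
    d=F(3)-f0
    if d[2]>1.5: break
    z-=.0005; robot.servo_line(gp(0,z),speed=.02)
st("floor",d); print(z)
```

```text
-0.045 44.96 [0.5016 0.232  0.0393] along -0.1 lat 0.3 z -0.4
-0.02 45.58 [0.5049 0.2072 0.0393] along -0.6 lat 0.3 z -0.1
0 46.11 [0.5075 0.1872 0.0393] along -0.7 lat 0.1 z -0.3
floor 47.91 [0.5075 0.1874 0.0363] along -0.1 lat -0.1 z 1.2
0.036199999999999996
```

Run:
```python
from d import *
f0=np.array([.1,-.1,-2.2]); z=.0366
for s in (.012,.022,.032,.042,.052,.060,.066):
    robot.servo_line(gp(s,z),RD,speed=.04); d=F(3)-f0
    print(s,round(robot.read_t(),2),np.round(robot.read_position(),4),"along",round(float(d[:2]@u),1),"lat",round(float(d[:2]@[-u[1],u[0]]),1),"z",round(d[2],1))
    if abs(d[:2]@u)>40 or abs(d[2])>12: break
```

```text
0.012 48.41 [0.509  0.1752 0.0366] along -0.0 lat -0.1 z 1.7
0.022 48.86 [0.5112 0.1668 0.037 ] along -5.5 lat 0.1 z 1.0
0.032 49.31 [0.5128 0.1571 0.037 ] along -6.0 lat 1.4 z 0.4
0.042 49.76 [0.5137 0.1465 0.0369] along -5.0 lat 0.7 z 1.1
0.052 50.21 [0.5143 0.1357 0.0367] along -1.7 lat 0.8 z 2.5
0.06 50.61 [0.5151 0.1274 0.0365] along -0.0 lat 0.8 z 3.0
0.066 50.96 [0.5159 0.1215 0.0365] along 0.2 lat -0.2 z 3.5
```

Run:
```python
from d import *
from look import cloud
robot.move_gripper(1.0); robot.servo_line(gp(.066,.10),speed=.08); print(F(3).round(2))
robot.goto(np.array([.5092,.06,.27]),down(187)); robot.dwell(.2); wrist("w_end",1.5); print(robot.read_t())
P,_=cloud("w_end")
q=P[(np.hypot(P[...,0]-.529,P[...,1]-.024)<.03)&(P[...,2]>.135)&(P[...,2]<.19)]; zz=np.percentile(q[:,2],[50,90]); print(zz)
q=q[q[:,2]>zz[0]-.006]; print(cv2.minEnclosingCircle(q[:,:2].astype(np.float32)))
```

```text
[-0.09 -0.7   0.35]
57.3
[0.15879183 0.16314707]
((0.5295237302780151, 0.02553810179233551), 0.01777476817369461)
```

View pics/w_end.png

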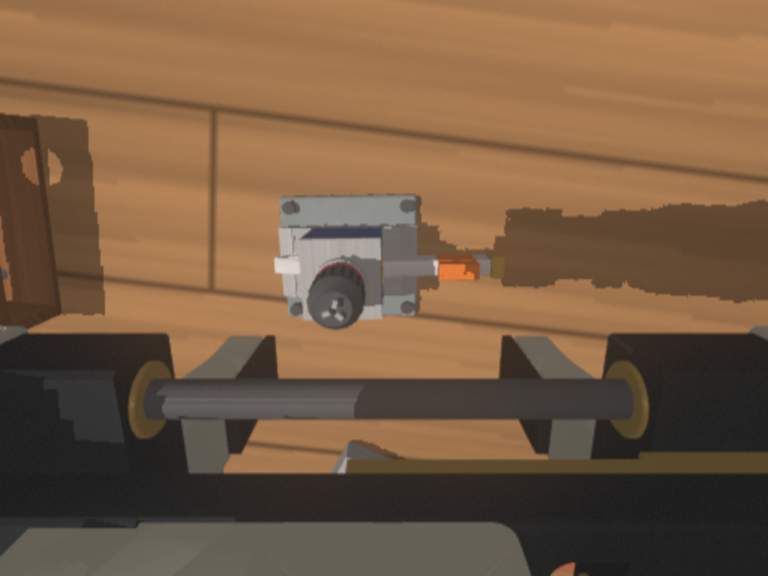

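The chuck stands upright at (335,300), raised about 10 mm. The drift is through the slot, with its tip showing at (287,265). Handing in.

```bash
python3 -c "
from rig import robot
print(robot.job_done())"
```

```text
the job is handed in; nothing more can be done
None
```

I seated the chuck home and released it, then drove the drift through until the chuck stood about 10 mm up and loose, left the drift in the slot, and handed the job in at about 57 s; no verdict came back. One picture I viewed (a crop of about 1730 x 1275) was over the 800 x 600 limit.

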